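# Eject the long lock battery from its cradle and trap it with the other finger

## Task

The long battery pack in the charging cradle is full: press the eject key beside its bay and, as the spring shoots the pack out, stop it with the other finger when it is one to three centimetres out, before it slides away. Finish while still holding it so, one finger keeping the key fully down and the pack flat on the cradle, pushed by its spring against the other, ready for me to take. Do not lift the pack, leave the short pack in its bay, and leave the things round the cradle where they are.

Things in the scene. Friction and masses are not known exactly. Their poses are not given: they have to be found in the camera images.
- cradle: White battery charging cradle with two bays, fixed on the table. Origin on the table top, under its middle; +x to its rear, +y to its left (seen from the robot, which it faces), z up. Base 172 x 200, x -92 to 80; its flat top, 12 above the table, is the floor of the bays and of the open front apron (x -92 to 0). Rear housing 44 high, x 45 to 82. Only the two keys stand up from the apron.
- left_bay (a point): Middle of the mouth of the left bay, on its floor: x = 0, y = 32, z = 12 in the cradle's frame. Guide walls with overhanging lips, 43 above the table, run from here to x = 45. A spring plunger at the rear pushes the pack to -x with 6 N, falling to 2.5 N after 35 mm, where it stops. Once the catch lets go the pack shoots out at 0.5 to 1 m/s and, if not stopped, leaves the guides and coasts on over the apron.
- right_bay (a point): The same for the right bay: x = 0, y = -32, z = 12 in the cradle's frame.
- long_pack: The pack to eject: black box 95 long x 46 wide x 26 high, about 180 g, seated in the left or the right bay (it varies), its front part standing out over the apron. Origin on its underside, 60 behind its front face; axes as the cradle's. Seated: x = 8, y = 32 or -32, z = 12 in the cradle's frame. A steel tooth of its bay's key sits in a groove in its side and holds it.
- long_front (a point): Centre of the long pack's front face, half-way up: 25 above the table. Seated it lies at x = -52 in the cradle's frame. The pack comes out towards the cradle's -x.
- short_pack: The other pack, as wide and high but only 70 long, in the other bay; its front face lies at x = -27 in the cradle's frame. Origin on its underside, 35 behind its front face.
- key_left (a joint): Travel of the eject key of the left (+y) bay: 0 up, 0.008 m fully down. It moves straight down against a spring (1 N rising to 5 N, plus up to 4 N rubbing of the loaded catch) and comes up by itself. The catch lets the pack go at about 0.005 m.
- key_right (a joint): The same for the right (-y) bay.
- key_left_top (a point): Centre of the top of the left key's black ribbed finger pad, 30 (x) x 28 (y), at the front left corner of the apron: x = -67, y = 81 in the cradle's frame, 30 above the table when up, 22 when down. A stem (y = 62 to 71, 26 high) runs from it to the rear beside the bay.
- key_right_top (a point): The same for the right key, mirrored: x = -67, y = -81 in the cradle's frame.
- bowl: White footed bowl, 130 across and 75 high, on the table to the left of the cradle. Origin: centre of its foot.
- fob: Black car key fob 62 x 34 x 13 with key ring, lying just left of the cradle. Origin: centre of its underside.
- lock_cover: The door lock's steel inside cover with thumb turn, 135 x 72 x 43, lying just right of the cradle. Origin: centre of its underside.
There are look-alikes about, which are no part of the job. What is shaped like the short_pack but blue is not meant. Leave any green look-alike of the long_pack alone.

How it is judged:
By the outcome, as a careful person would: the job done as asked, in the order asked, and still so for the second after the job is handed in, while the arm keeps its last pose, push and grip.
It also fails if it takes over 32 s, if anything falls off the work surface, if the arm or the gripper's body presses on something with over 40 N, if the wrist force passes 120 N, or if a joint passes its speed limit or range.

## Robot

A 6-joint arm with a two-finger parallel gripper is mounted at the origin on the work surface. World frame = base frame: x ahead of the robot, y to its left, z up, the work surface at z = 0. Lengths are in mm, angles in rad, forces in N, time in s.
With the tool pointing down it reaches from about 350 to 925 mm from the base axis. Payload 6.4 kg.
Tool frame: the origin (TCP) lies between the finger pads; the fingertips stand 17 mm ahead of it and the grasp point (between the pads) lies 2 mm behind it; z points along the fingers, y is the line along which they close (so a half turn about z gives the same grasp; the last joint's range is limited). The gripper opens to 85 mm and grips with 20 to 120 N. Pads are 22 mm wide; open, the fingers measure 114 mm over their backs; the gripper's body (76 mm by 85 mm) begins 54 mm behind the grasp point. The pads swing forward as they close: fully open they stand 13 mm farther back than shut.
Start: joints at [-1.42, 0.245, 1.558, -0, 1.339, -0.174], TCP at [207.432, -616.024, 224.49] pointing down, gripper open.
Joint ranges: [-3.13, 3.13], [-1.02, 2.26], [0.13, 2.54], [-0.95, 4.09], [0.21, 2.88], [-2.74, 2.74]. Speed limits (rad/s): [2.57, 2.57, 3.14, 3.14, 3.14, 3.14].

## Interface

Orientations are given as [roll, pitch, yaw] about the fixed x, y, z axes, in that order (R = Rz(yaw) Ry(pitch) Rx(roll)).
In Python, from rig import bot gives the robot as it stands. The module is installed in compiled form; this text tells all that it offers.
- The arm moves only by the tool move_arm, never from a script. Its argument "series" is a list of rows, each a list of 7 numbers: the shift along the tool's x, y, z in units of 20 mm (1.0 is 20 mm), then the turn, a rotation vector about the tool's x, y, z in units of 360 degrees (1.0 is 360 degrees), then the closure, from 0 (fully open) to 1 (shut). In form: [[dx, dy, dz, ax, ay, az, claw], ...]. A call has 1 to 5 rows; each row shifts and turns the commanded pose from where the row before left it, along the tool's axes as they then stand; what a row does not reach is not made up. A row lasts 1/12 s, in which the tool goes at most 41.7 mm and 7.16 degrees, less where a joint would pass 70% of its speed; a pose out of reach is approached as far as the arm can. A call with a number of a shift or a turn outside -1 to 1 is refused whole. A call with a gripper value outside its range is refused whole. The fingers move at their own pace and stop on an object; the grip force is fixed at half the most. Time passes only in rows, so rows that do not move let the fingers close. It gives the time, the measured TCP pose, the force, the opening and the grip force at its end, in the units of the state.
- bot.state(): the state, without advancing time (a new reading comes with each control period).
- bot.grab_frame(name): name is "scene" or "top"; returns the picture (480x640x3 uint8, red, green, blue); there is no depth.
- bot.get_calibration(name): a dict with "mtx" (3x3 intrinsics, pixels), "pose" (4x4, takes a point from camera to world coordinates). Camera axes: x right, y down, z forward; pixel columns grow to the right and rows downward; lengths in mm; the calibration is good to about 2 mm. A picture is of the moment at which its call begins. get_calibration takes no time and is no camera call.
- bot.job_done(): hands the job in; it is judged then, once.
The state is a dict: "t": time; "joint_positions": joint angles; "qd": joint speeds; "joint_efforts": joint torques, N m; "tcp_pos": TCP position; "ee_rot": TCP orientation; "ft_force": force on the tool from outside, world axes, zero at the start; "wrist_torque": the same for the moment, N m; "finger_gap": opening from 0.0 (shut) to 1.0 (fully open); "grip_force": force on a finger pad.
Only numpy, scipy, OpenCV 4.12 (cv2) and the standard library are available. Lean on these libraries where they do the work, as an engineer would, in place of code of your own. Each camera call takes 0.05 s, during which the arm holds its last target. There are 200 camera calls.

## Working session

There is one attempt and no reset: what is moved stays moved. The work goes in short steps, Python scripts to look and compute and a tool call to move; the robot and the scene stay as the last step left them, time stands still between calls to the robot, and variables do not carry over. Pictures are saved under pics/ and viewed, at most 11 in all, crops included, and the job is handed in when it is done.

Besides the shell and the picture viewer there is one more tool, called after "Call:" as name(argument=value, ...) on one line, values as JSON. move_arm: Moves the arm, as the interface text tells. Its arguments: {"type":"object","properties":{"series":{"type":"array","items":{"type":"array","items":{"type":"number","minimum":-1,"maximum":1}}}},"required":["series"]}

```bash
mkdir -p pics; python3 - <<'E'
from rig import bot
import cv2,numpy as np
for n in("scene","top"):
    im=bot.grab_frame(n); cv2.imwrite(f"pics/{n}0.png",im[:,:,::-1]); c=bot.get_calibration(n); print(n,np.round(c["mtx"],1).tolist(),np.round(c["pose"],3).tolist())
print(bot.state())
E
```

```text
scene [[471.0, 0.0, 319.6], [0.0, 471.0, 245.8], [0.0, 0.0, 1.0]] [[-0.339, 0.741, -0.579, 1025.724], [0.941, 0.265, -0.212, 302.868], [-0.004, -0.617, -0.787, 663.778], [0.0, 0.0, 0.0, 1.0]]
top [[508.1, 0.0, 319.9], [0.0, 508.1, 241.7], [0.0, 0.0, 1.0]] [[0.014, -0.986, 0.169, 389.458], [-1.0, -0.01, 0.023, 124.49], [-0.021, -0.169, -0.985, 1070.632], [0.0, 0.0, 0.0, 1.0]]
{'t': 0.1, 'joint_positions': array([-1.42010393e+00,  2.45766891e-01,  1.55895238e+00, -1.32307020e-05,
        1.33867816e+00, -1.74124592e-01]), 'qd': array([-0.00116499, -0.00060923, -0.00409374,  0.00053564,  0.0012541 ,
       -0.00054208]), 'joint_efforts': array([-3.61365510e-04, -4.30672288e+01, -3.27129042e+01, -8.73474596e-05,
        2.88600495e-03, -1.02984484e-05]), 'tcp_pos': array([ 207.34362064, -615.4780174 ,  223.44362732]), 'ee_rot': array([-3.13981293e+00, -2.99995563e-04,  3.24819776e-01]), 'ft_force': array([-0.12405429,  0.05897466, -0.22931623]), 'wrist_torque': array([-0.03633361,  0.01574836,  0.0043908 ]), 'grip_force': 0.0, 'finger_gap': 1.0042616918225007}
```

View pics/scene0.png

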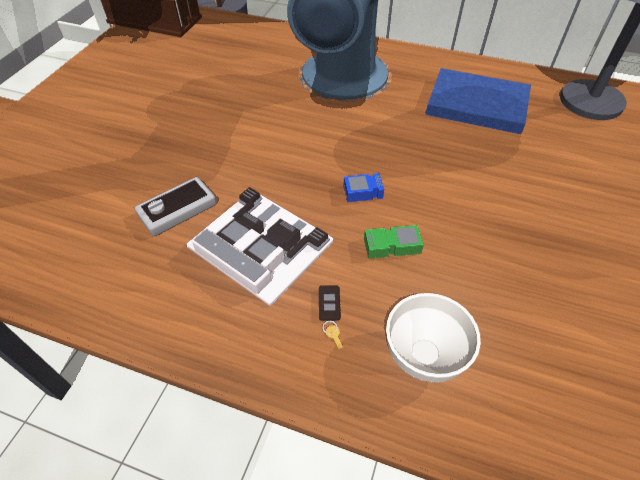

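View pics/top0.png

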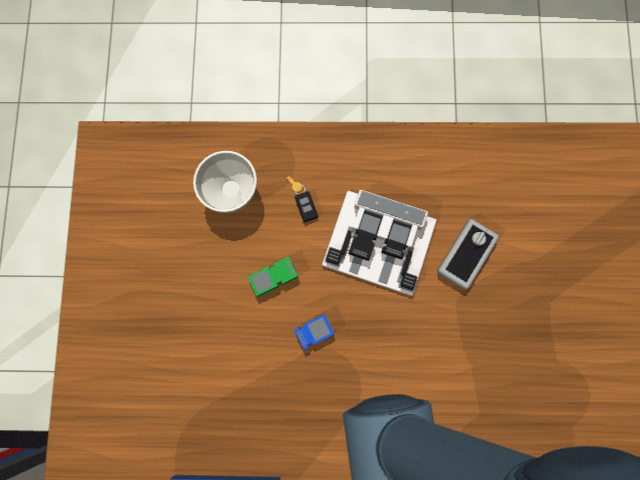

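```bash
python3 - <<'E'
import cv2,numpy as np
a=cv2.imread("pics/top0.png")[180:305,310:450]; b=cv2.imread("pics/scene0.png")[175:305,180:340]
a=cv2.resize(a,None,fx=4,fy=4,interpolation=3)
b=cv2.resize(b,None,fx=1.5,fy=1.5,interpolation=3)
o=np.zeros((500,800,3),np.uint8); o[:500,:560]=a; o[:195,560:800]=b
cv2.imwrite("pics/crop.png",o)
E
```

```text
(no output)
```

View pics/crop.png

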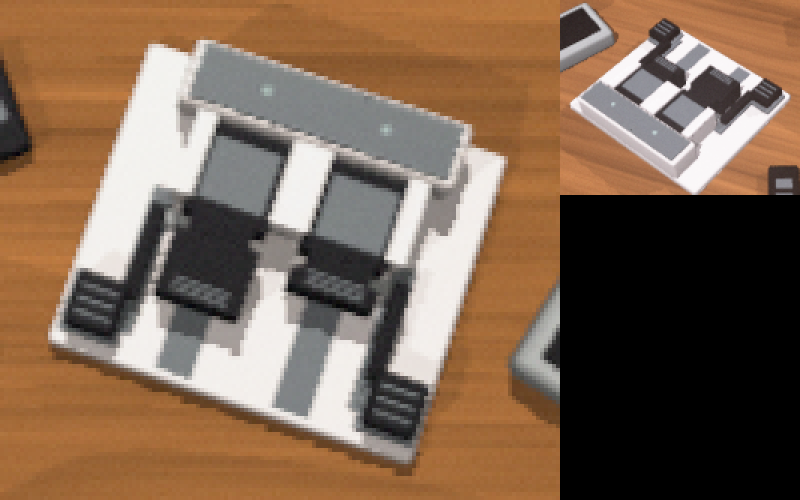

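The crop shows the long black pack in the left bay: its front is near crop (200,300), top image (360,255). The short pack is on the right, with its front at about (393,255). The green (273,278) and blue (315,332) look-alikes are on the table, so I leave them. The left key pad is at about (333,256).

```bash
cat > h.py <<'E'
from rig import bot
import numpy as np,cv2
def ray(n,px,z):
    c=bot.get_calibration(n);K,T=np.array(c["mtx"]),np.array(c["pose"])
    d=(np.c_[np.atleast_2d(px),np.ones(len(np.atleast_2d(px)))]@np.linalg.inv(K).T)@T[:3,:3].T
    return (T[:3,3]+d*((z-T[2,3])/d[:,2])[:,None])[:,:2]
def proj(n,P):
    c=bot.get_calibration(n);K,T=np.array(c["mtx"]),np.array(c["pose"])
    q=(np.atleast_2d(P)-T[:3,3])@T[:3,:3]@K.T
    return q[:,:2]/q[:,2:]
def fit(A,B):
    a,b=A-A.mean(0),B-B.mean(0)
    th=np.arctan2((a[:,0]*b[:,1]-a[:,1]*b[:,0]).sum(),(a*b).sum())
    R=np.array([[np.cos(th),-np.sin(th)],[np.sin(th),np.cos(th)]])
    return th,R,B.mean(0)-R@A.mean(0)
E
python3 - <<'E'
from h import *
A=np.array([[-92,100],[-92,-100],[80,100],[80,-100.]])
B=ray("top",[[322.5,265.5],[412,295.5],[347.5,191],[436,219]],12)
th,R,t=fit(A,B);print("corners",th,t.round(1));print((B-t)@R-A)
im=cv2.imread("pics/top0.png");g=im.max(2)
def key(x0,y0,x1,y1):
    m=(g[y0:y1,x0:x1]<90).astype(np.uint8)
    n,l,s,c=cv2.connectedComponentsWithStats(m);i=1+s[1:,4].argmax();print(s[i]);return c[i]+[x0,y0]
kl=key(325,245,342,266);kr=key(400,271,419,292)
P=ray("top",[kl,kr],27);print(kl,kr,"keys in cradle",((P-t)@R).round(1))
# scene check: predicted pixels of keys, corners, front
def W(p): return np.r_[R@np.array(p[:2])+t,p[2]]
pts=[(-67,81,30),(-67,-81,30),(-92,100,12),(-92,-100,12),(80,100,12),(-52,32,25),(-52,9,38),(-52,55,38)]
s=cv2.imread("pics/scene0.png");o=[]
for n,i in(("scene",s),("top",im)):
    q=proj(n,[W(p) for p in pts]);print(n,q.round(1).tolist())
    x0,y0=(180,175) if n=="scene" else (310,178)
    z=cv2.resize(i[y0:y0+130,x0:x0+ (160 if n=="scene" else 140)],None,fx=2.66,fy=2.66)if n=="scene" else cv2.resize(i[y0:y0+130,x0:x0+140],None,fx=2.66,fy=2.66)
    for p in q: cv2.circle(z,tuple(((p-[x0,y0]+.5)*2.66).astype(int)),2,(0,0,255),-1)
    o.append(z)
cv2.imwrite("pics/chk.png",np.hstack(o)); print(np.hstack(o).shape)
E
```

```text
corners -0.31218720425645985 [576.4  22.2]
[[ 1.03099886 -2.11623172]
 [ 0.67015502  2.3465361 ]
 [-1.22906062 -1.60052095]
 [-0.47209325  1.37021657]]
[  1   3  16  18 186]
[  0   0  17  20 211]
[334.05376344 256.62903226] [407.50236967 280.8957346 ] keys in cradle [[-67.5  80.3]
 [-67.4 -78.3]]
scene [[317.2, 234.7], [248.9, 194.0], [334.3, 237.5], [251.7, 188.9], [270.4, 303.5], [290.2, 228.7], [279.9, 217.9], [300.0, 230.0]]
top [[333.8, 256.1], [409.0, 281.0], [321.4, 265.6], [413.0, 296.2], [347.0, 190.2], [358.5, 257.1], [369.5, 259.7], [348.2, 252.7]]
(346, 798, 3)
```

View pics/chk.png

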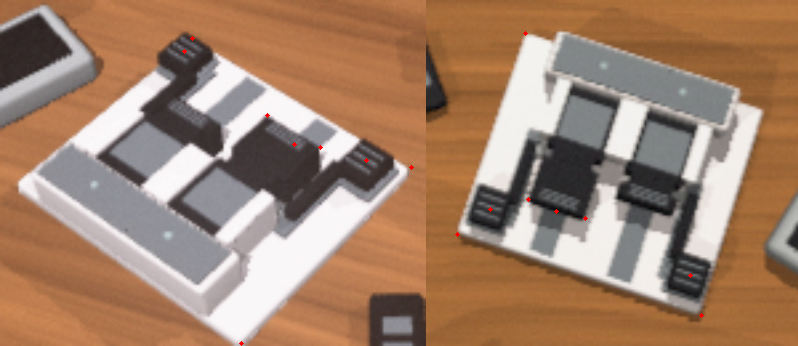

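The projected fit lands on the corners, both keys and the pack front in both views. The red points at scene (317,235) and top (334,256) sit on the left key, and (358,257) on the long pack's front. I'll plan the straddle now: one finger over the key pad and the other about 18 mm ahead of the pack, with the tool turned 15° so both fit.

```bash
cat >> h.py <<'E'
from scipy.spatial.transform import Rotation as Ro
TH=-0.312; RC=np.array([[np.cos(TH),-np.sin(TH)],[np.sin(TH),np.cos(TH)]]); TC=np.array([576.4,22.2])
def plan(c=(-76.5,56.8),phi=15,z=None):
    s=bot.state();R=Ro.from_euler("xyz",s["ee_rot"]).as_matrix()
    w=RC@np.array(c)+TC; z=s["tcp_pos"][2] if z is None else z
    yaw=TH-np.radians(phi)   # tool y = -u
    Rt=Ro.from_euler("xyz",[np.pi,0,yaw]).as_matrix()
    print("t",round(s["t"],2),"tcp",s["tcp_pos"].round(1),"cradle",((s["tcp_pos"][:2]-TC)@RC).round(1),"rpy",s["ee_rot"].round(3),"goal",w.round(1),round(yaw,3))
    print("shift units",((R.T@(np.r_[w,z]-s["tcp_pos"]))/20).round(2),"turn units",((Ro.from_matrix(R.T@Rt).as_rotvec())/2/np.pi).round(4),"F",s["ft_force"].round(1),"gap",round(s["finger_gap"],3),"grip",round(s["grip_force"],1),"q",s["joint_positions"].round(2))
E
python3 -c "
from h import *
plan()"
```

```text
t 0.1 tcp [ 207.3 -615.5  223.4] cradle [-155.5 -720.2] rpy [-3.14  -0.     0.325] goal [521.   99.7] -0.574
shift units [ 26.28 -28.89   0.06] turn units [-3.00e-04  1.00e-04  1.43e-01] F [-0.1  0.1 -0.2] gap 1.004 grip 0.0 q [-1.42  0.25  1.56 -0.    1.34 -0.17]
```

Call:
move_arm(series=[[0.88,-0.96,0,0,0,0,0.6],[0.88,-0.96,0,0,0,0,0.6],[0.88,-0.96,0,0,0,0,0.6],[0.88,-0.96,0,0,0,0,0.6],[0.88,-0.96,0,0,0,0,0.6]])

```text
t: 0.52
tcp_pos: [260.4, -495.5, 223.8]
ee_rot: [-3.14, -0.0, 0.325]
ft_force: [0.4, -0.3, 0.6]
finger_gap: 0.399
grip_force: 0.0
```

Call:
move_arm(series=[[0.88,-0.96,0,0,0,0,0.6],[0.88,-0.96,0,0,0,0,0.6],[0.88,-0.96,0,0,0,0,0.6],[0.88,-0.96,0,0,0,0,0.6],[0.88,-0.96,0,0,0,0,0.6]])

```text
t: 0.93
tcp_pos: [313.1, -376.4, 224.0]
ee_rot: [-3.141, 0.0, 0.325]
ft_force: [0.2, 0.0, 0.9]
finger_gap: 0.402
grip_force: 0.0
```

Call:
move_arm(series=[[0.88,-0.96,0,0,0,0,0.6],[0.88,-0.96,0,0,0,0,0.6],[0.88,-0.96,0,0,0,0,0.6],[0.88,-0.96,0,0,0,0,0.6],[0.88,-0.96,0,0,0,0,0.6]])

```text
t: 1.35
tcp_pos: [365.8, -257.4, 224.1]
ee_rot: [-3.141, 0.0, 0.325]
ft_force: [-0.1, 0.1, -0.0]
finger_gap: 0.395
grip_force: 0.0
```

Call:
move_arm(series=[[0.88,-0.96,0,0,0,0,0.6],[0.88,-0.96,0,0,0,0,0.6],[0.88,-0.96,0,0,0,0,0.6],[0.88,-0.96,0,0,0,0,0.6],[0.88,-0.96,0,0,0,0,0.6]])

```text
t: 1.77
tcp_pos: [418.6, -138.4, 224.2]
ee_rot: [-3.141, 0.0, 0.325]
ft_force: [0.5, -0.2, 0.2]
finger_gap: 0.399
grip_force: 0.0
```

Call:
move_arm(series=[[0.88,-0.96,0,0,0,0,0.6],[0.88,-0.96,0,0,0,0,0.6],[0.88,-0.96,0,0,0,0,0.6],[0.88,-0.96,0,0,0,0,0.6],[0.88,-0.96,0,0,0,0,0.6]])

```text
t: 2.18
tcp_pos: [471.3, -19.3, 224.1]
ee_rot: [-3.141, 0.0, 0.325]
ft_force: [0.0, 0.2, 0.1]
finger_gap: 0.395
grip_force: 0.0
```

Call:
move_arm(series=[[0.88,-0.96,0,0,0,0,0.6],[0.88,-0.96,0,0,0,0,0.6],[0.88,-0.96,0,0,0,0,0.6],[0.88,-0.96,0,0,0,0,0.6],[0.88,-0.96,0,0,0,0,0.6]])

```text
t: 2.6
tcp_pos: [524.0, 99.7, 224.0]
ee_rot: [-3.141, 0.001, 0.325]
ft_force: [0.1, -0.8, -0.0]
finger_gap: 0.404
grip_force: 0.0
```

Call:
move_arm(series=[[0,0,0,0,0,0.018,0.6],[0,0,0,0,0,0.018,0.6],[0,0,0,0,0,0.018,0.6],[0,0,0,0,0,0.018,0.6],[0,0,0,0,0,0.018,0.6]])

```text
t: 3.02
tcp_pos: [523.6, 98.5, 223.9]
ee_rot: [3.141, 0.001, -0.246]
ft_force: [-0.1, 0.1, -0.1]
finger_gap: 0.402
grip_force: 0.0
```

Call:
move_arm(series=[[0,0,0,0,0,0.018,0.6],[0,0,0,0,0,0.018,0.6],[0,0,0,0,0,0.018,0.6],[0,0,0,0,0,0,0.6]])

```text
t: 3.35
tcp_pos: [523.7, 98.4, 224.0]
ee_rot: [3.141, 0.001, -0.582]
ft_force: [0.5, 0.6, -0.5]
finger_gap: 0.4
grip_force: 0.0
```

```bash
python3 -c "
from h import *
plan(z=110)"
```

```text
t 3.35 tcp [523.7  98.4 224. ] cradle [-73.6  56.3] rpy [ 3.141e+00  1.000e-03 -5.820e-01] goal [521.   99.7] -0.574
shift units [-0.14  0.01  5.7 ] turn units [ 0.0001  0.0001 -0.0013] F [ 0.5  0.6 -0.5] gap 0.4 grip 0.0 q [-0.03 -0.03  1.86 -0.    1.32  2.13]
```

Call:
move_arm(series=[[-0.14,0,1,0,0,-0.001,0.6],[0,0,1,0,0,0,0.6],[0,0,1,0,0,0,0.6],[0,0,1,0,0,0,0.6],[0,0,1,0,0,0,0.6]])

```text
t: 3.77
tcp_pos: [521.4, 99.9, 123.4]
ee_rot: [3.142, 0.0, -0.57]
ft_force: [0.5, 0.9, 0.9]
finger_gap: 0.403
grip_force: 0.0
```

Call:
move_arm(series=[[0,0,1,0,0,0,0.6],[0,0,1,0,0,0,0.6],[0,0,0.9,0,0,0,0.6],[0,0,0,0,0,0,0.6]])

```text
t: 4.1
tcp_pos: [518.3, 99.9, 62.4]
ee_rot: [3.137, 0.007, -0.571]
ft_force: [-1.3, -0.5, -0.7]
finger_gap: 0.402
grip_force: 0.0
```

```bash
python3 - <<'E'
from h import *
plan(z=39)
o=[]
for n,(x0,y0) in(("scene",(210,150)),("top",(300,180))):
    i=np.ascontiguousarray(bot.grab_frame(n)[:,:,::-1]);cv2.imwrite(f"pics/{n}1.png",i)
    o.append(cv2.resize(i[y0:y0+130,x0:x0+130],(400,400),interpolation=3))
cv2.imwrite("pics/n1.png",np.hstack(o))
E
```

```text
t 4.1 tcp [518.3  99.9  62.4] cradle [-79.1  56.1] rpy [ 3.137  0.007 -0.571] goal [521.   99.7] -0.574
shift units [ 0.13 -0.07  1.17] turn units [0.0007 0.0011 0.0004] F [-1.3 -0.5 -0.7] gap 0.402 grip 0.0 q [-0.02  0.18  1.96  0.    1.01  2.12]
```

View pics/n1.png

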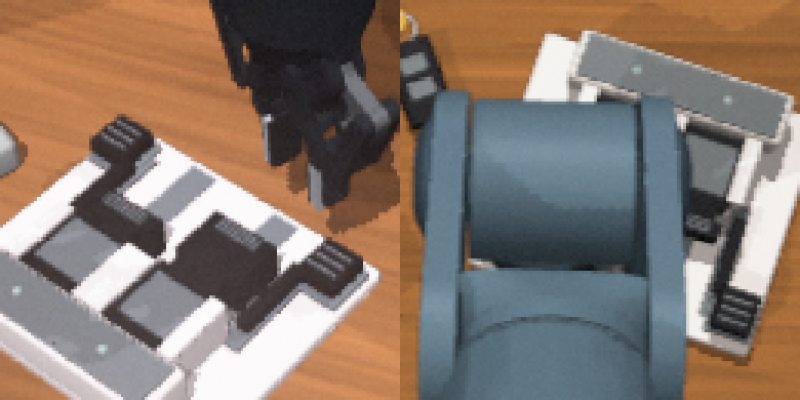

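```bash
python3 - <<'E'
from h import *
s=bot.state();R=Ro.from_euler("xyz",s["ee_rot"]).as_matrix()
for L in (17,12):
  for y in (17,31.5,-17,-31.5):
    for x in(-11,11): print(L,y,x,proj("scene",s["tcp_pos"]+R@[x,y,L]).round(1))
z=cv2.imread("pics/scene1.png")[185:245,280:340];cv2.imwrite("pics/n2.png",cv2.resize(z,(600,600),interpolation=3))
E
```

```text
17 17 -11 [[308.8 209.3]]
17 17 11 [[298.7 215. ]]
17 31.5 -11 [[303.9 204.5]]
17 31.5 11 [[293.9 210.1]]
17 -17 -11 [[320.5 220.8]]
17 -17 11 [[310.3 226.8]]
17 -31.5 -11 [[325.6 225.9]]
17 -31.5 11 [[315.4 231.9]]
12 17 -11 [[308.7 207.4]]
12 17 11 [[298.6 213.1]]
12 31.5 -11 [[303.8 202.6]]
12 31.5 11 [[293.7 208.2]]
12 -17 -11 [[320.5 218.9]]
12 -17 11 [[310.2 224.9]]
12 -31.5 -11 [[325.7 224. ]]
12 -31.5 11 [[315.4 230. ]]
```

View pics/n2.png

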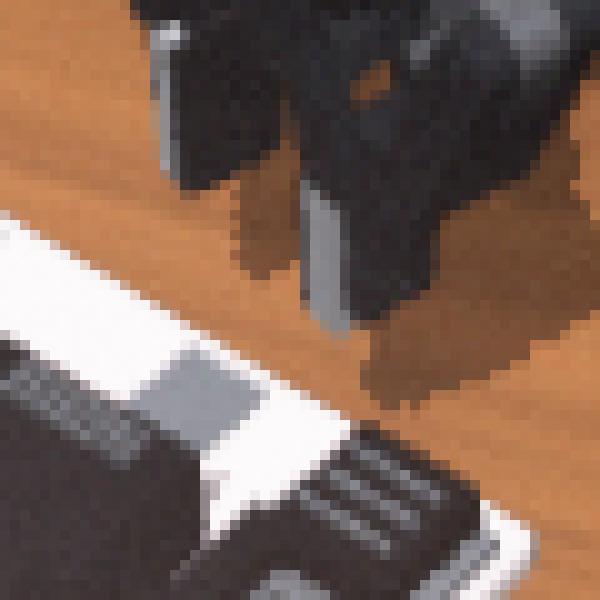

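```bash
python3 - <<'E'
from h import *
plan(z=39)
i=np.ascontiguousarray(bot.grab_frame("scene")[:,:,::-1]);cv2.imwrite(f"pics/scene2.png",i)
plan(z=39)
a=cv2.imread("pics/scene1.png").astype(int);print(np.abs(a-i).max(2)[180:245,280:340].mean(), (np.abs(a-i).max(2)>60).sum())
E
```

```text
t 4.2 tcp [521.2  99.9  66.2] cradle [-76.4  57. ] rpy [ 3.141e+00  1.000e-03 -5.720e-01] goal [521.   99.7] -0.574
shift units [-0.    0.01  1.36] turn units [0.0001 0.0002 0.0003] F [-0.5 -0.3  0.2] gap 0.4 grip 0.0 q [-0.02  0.18  1.96  0.    1.01  2.12]
t 4.25 tcp [522.2  99.9  67.3] cradle [-75.4  57.3] rpy [-3.141e+00 -1.000e-03 -5.720e-01] goal [521.   99.7] -0.574
shift units [-0.05  0.04  1.41] turn units [-0.0001 -0.0001  0.0002] F [ 0.6  0.7 -0.2] gap 0.401 grip 0.0 q [-0.02  0.17  1.96  0.    1.01  2.12]
5.873076923076923 828
```

Call:
move_arm(series=[[0,0,0.25,0,0,0,0.6],[0,0,0.25,0,0,0,0.6],[0,0,0.2,0,0,0,0.6],[0,0,0,0,0,0,0.6],[0,0,0,0,0,0,0.6]])

```text
t: 4.67
tcp_pos: [521.5, 99.9, 52.3]
ee_rot: [3.141, 0.0, -0.574]
ft_force: [-0.3, -0.9, 1.1]
finger_gap: 0.402
grip_force: 0.0
```

```bash
python3 - <<'E'
from h import *
plan(z=39)
i=np.ascontiguousarray(bot.grab_frame("scene")[:,:,::-1]);cv2.imwrite(f"pics/scene3.png",i)
s=bot.state();R=Ro.from_euler("xyz",s["ee_rot"]).as_matrix()
z=cv2.resize(i[195:250,275:335],(600,550),interpolation=3)
for y in (17,31.5,-17,-31.5):
    for x in(-11,11):
        p=proj("scene",s["tcp_pos"]+R@[x,y,17])[0]; cv2.circle(z,tuple(((p-[275,195]+.5)*10).astype(int)),3,(0,0,255),-1)
cv2.imwrite("pics/n3.png",z)
E
```

```text
t 4.67 tcp [521.5  99.9  52.3] cradle [-76.1  57.1] rpy [ 3.141  0.    -0.574] goal [521.   99.7] -0.574
shift units [-0.01  0.02  0.67] turn units [0.     0.0001 0.    ] F [-0.3 -0.9  1.1] gap 0.402 grip 0.0 q [-0.02  0.2   1.96  0.    0.98  2.12]
```

View pics/n3.png

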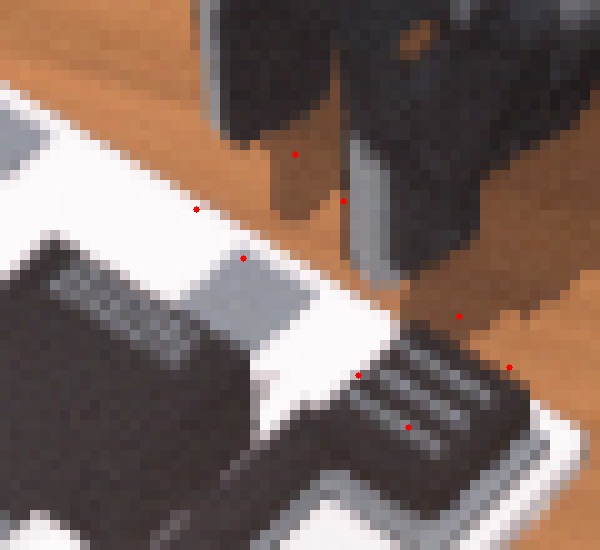

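```bash
python3 - <<'E'
from h import *
b=ray("top",[[225.5,182]],75)[0];s=ray("top",[[235,211]],0)[0];k=(s-b)/75;print("bowl",b,"shadow per mm height",k)
for tip,sh in(((314.5,223.3),(315,228.5)),((298.5,209),(303.5,216.5))):
    for h in range(0,90,10):
        p=ray("scene",[tip],h)[0]; q=proj("scene",np.r_[p+k*h,0])[0]; print(h,p.round(0),((p-TC)@RC).round(0),"shadow px",q.round(1),"seen",sh)
print(proj("scene",[[0,0,0]]), ray("scene",[[345,78]],0))
s=bot.state();R=Ro.from_euler("xyz",s["ee_rot"]).as_matrix()
print("expected outer rear tip",s["tcp_pos"]+R@[11,-31.5,17],"inner stop rear",s["tcp_pos"]+R@[11,17,17])
E
```

```text
bowl [681.13192929 342.06312565] shadow per mm height [-0.57289978 -0.09663948]
0 [490.  97.] [-105.   45.] shadow px [314.5 223.3] seen (315, 228.5)
10 [498. 100.] [-98.  50.] shadow px [315.1 224.5] seen (315, 228.5)
20 [506. 103.] [-92.  56.] shadow px [315.8 225.7] seen (315, 228.5)
30 [514. 106.] [-85.  61.] shadow px [316.4 226.9] seen (315, 228.5)
40 [523. 109.] [-78.  67.] shadow px [317.1 228.1] seen (315, 228.5)
50 [531. 113.] [-71.  72.] shadow px [317.7 229.3] seen (315, 228.5)
60 [539. 116.] [-65.  77.] shadow px [318.4 230.5] seen (315, 228.5)
70 [547. 119.] [-58.  83.] shadow px [319.1 231.7] seen (315, 228.5)
80 [555. 122.] [-51.  88.] shadow px [319.7 233. ] seen (315, 228.5)
0 [467.  56.] [-115.   -2.] shadow px [298.5 209. ] seen (303.5, 216.5)
10 [475.  60.] [-108.    5.] shadow px [299.3 210.3] seen (303.5, 216.5)
20 [484.  63.] [-101.   11.] shadow px [300.2 211.7] seen (303.5, 216.5)
30 [492.  67.] [-94.  17.] shadow px [301. 213.] seen (303.5, 216.5)
40 [500.  71.] [-87.  23.] shadow px [301.8 214.4] seen (303.5, 216.5)
50 [509.  74.] [-80.  29.] shadow px [302.7 215.8] seen (303.5, 216.5)
60 [517.  78.] [-73.  35.] shadow px [303.5 217.2] seen (303.5, 216.5)
70 [526.  82.] [-67.  41.] shadow px [304.4 218.5] seen (303.5, 216.5)
80 [534.  86.] [-60.  47.] shadow px [305.3 219.9] seen (303.5, 216.5)
[[345.67927879  73.92923255]] [[17.6959378   3.93074109]]
expected outer rear tip [548.0254634  120.40097758  35.50826288] inner stop rear [521.70912922  79.66155496  35.5086958 ]
```

The tips sit higher than nominal: the shadow check puts them at about 55 mm, directly above the intended spots. I'll go down by touch.

Call:
move_arm(series=[[0,0,0.2,0,0,0,0.6],[0,0,0.2,0,0,0,0.6],[0,0,0.1,0,0,0,0.6],[0,0,0,0,0,0,0.6]])

```text
t: 5.05
tcp_pos: [521.1, 99.9, 41.7]
ee_rot: [3.141, 0.001, -0.574]
ft_force: [0.2, 0.2, 0.6]
finger_gap: 0.4
grip_force: 0.0
```

```bash
python3 - <<'E'
from h import *
plan(z=39)
i=np.ascontiguousarray(bot.grab_frame("scene")[:,:,::-1]);cv2.imwrite(f"pics/scene4.png",i)
z=cv2.resize(i[195:250,275:335],(600,550),interpolation=3)
cv2.imwrite("pics/n4.png",z)
E
```

```text
t 5.05 tcp [521.1  99.9  41.7] cradle [-76.5  57. ] rpy [ 3.141e+00  1.000e-03 -5.740e-01] goal [521.   99.7] -0.574
shift units [0.   0.01 0.14] turn units [0.0001 0.0002 0.    ] F [0.2 0.2 0.6] gap 0.4 grip 0.0 q [-0.02  0.22  1.96 -0.    0.96  2.12]
```

View pics/n4.png

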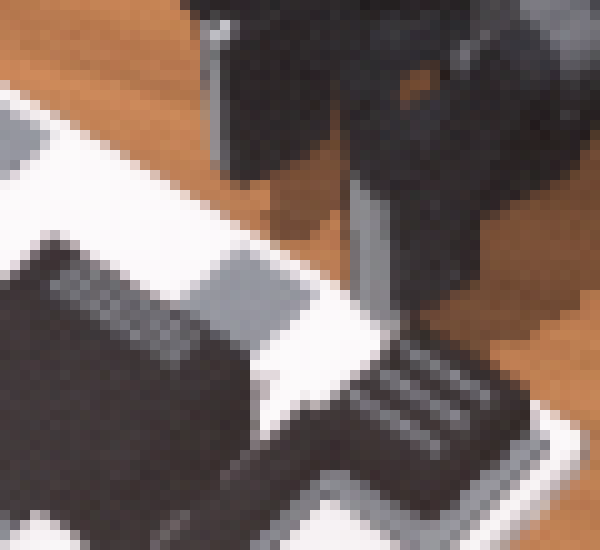

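Call:
move_arm(series=[[0,0,0.1,0,0,0,0.6],[0,0,0.1,0,0,0,0.6],[0,0,0,0,0,0,0.6]])

```text
t: 5.35
tcp_pos: [521.4, 99.9, 38.1]
ee_rot: [3.141, 0.001, -0.574]
ft_force: [0.8, 0.3, 0.9]
finger_gap: 0.4
grip_force: 0.0
```

Call:
move_arm(series=[[0,0,0.1,0,0,0,0.6],[0,0,0.1,0,0,0,0.6],[0,0,0,0,0,0,0.6]])

```text
t: 5.6
tcp_pos: [521.4, 99.9, 34.0]
ee_rot: [3.141, 0.001, -0.574]
ft_force: [-0.2, 0.8, -0.1]
finger_gap: 0.404
grip_force: 0.0
```

```bash
python3 - <<'E'
from h import *
plan(z=39)
i=np.ascontiguousarray(bot.grab_frame("scene")[:,:,::-1]);cv2.imwrite(f"pics/scene5.png",i)
z=cv2.resize(i[185:250,265:335],(700,600),interpolation=3)
cv2.imwrite("pics/n5.png",z)
E
```

```text
t 5.6 tcp [521.4  99.9  34. ] cradle [-76.2  57.1] rpy [ 3.141e+00  1.000e-03 -5.740e-01] goal [521.   99.7] -0.574
shift units [-0.01  0.02 -0.25] turn units [0.0001 0.0001 0.    ] F [-0.2  0.8 -0.1] gap 0.404 grip 0.0 q [-0.02  0.23  1.96  0.    0.95  2.12]
```

View pics/n5.png

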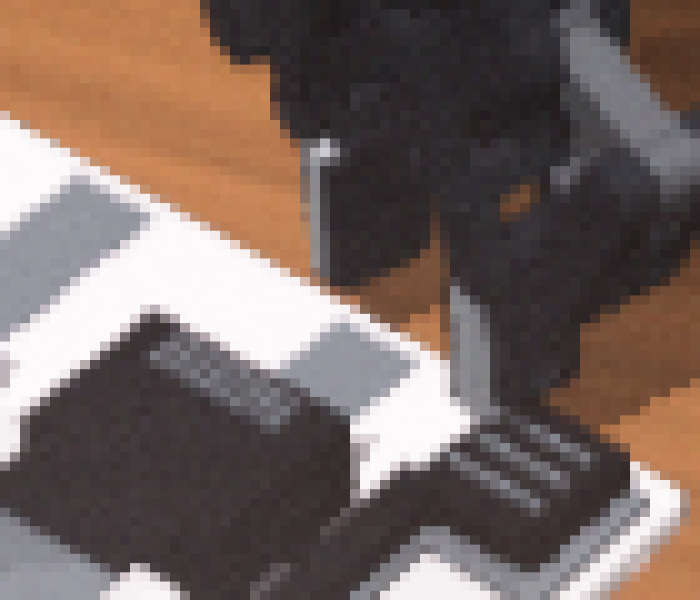

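```bash
python3 - <<'E'
from h import *
for h in (12,20,30,40,50): print(h,[((ray("scene",[p],h)[0]-TC)@RC).round(0).tolist() for p in((310.3,228.5),(314,229.8),(322.8,226),(296.5,214.5),(298,215.5),(308,211))])
s=bot.state();R=Ro.from_euler("xyz",s["ee_rot"]).as_matrix()
for a in([11,-17,0],[11,-31.5,0],[-11,-31.5,0],[11,31.5,0],[11,17,0],[-11,17,0]):print(((s["tcp_pos"][:2]+(R@a)[:2]-TC)@RC).round(0))
E
```

```text
12 [[-82.0, 53.0], [-84.0, 60.0], [-101.0, 67.0], [-94.0, 12.0], [-93.0, 15.0], [-113.0, 23.0]]
20 [[-77.0, 57.0], [-79.0, 64.0], [-96.0, 71.0], [-88.0, 16.0], [-88.0, 20.0], [-108.0, 28.0]]
30 [[-71.0, 63.0], [-72.0, 70.0], [-89.0, 77.0], [-82.0, 22.0], [-81.0, 26.0], [-101.0, 34.0]]
40 [[-64.0, 68.0], [-66.0, 75.0], [-82.0, 82.0], [-75.0, 28.0], [-75.0, 32.0], [-94.0, 39.0]]
50 [[-58.0, 73.0], [-59.0, 80.0], [-75.0, 87.0], [-68.0, 34.0], [-68.0, 38.0], [-87.0, 45.0]]
[-61.  71.]
[-57.  85.]
[-79.  90.]
[-74.  24.]
[-70.  38.]
[-91.  43.]
```

Call:
move_arm(series=[[0,0,0.1,0,0,0,0.6],[0,0,0.1,0,0,0,0.6],[0,0,0,0,0,0,0.6]])

```text
t: 5.9
tcp_pos: [521.4, 99.9, 30.1]
ee_rot: [3.141, 0.001, -0.574]
ft_force: [0.5, -0.1, -0.5]
finger_gap: 0.397
grip_force: 0.0
```

Call:
move_arm(series=[[0,0,0.1,0,0,0,0.6],[0,0,0.05,0,0,0,0.6],[0,0,0,0,0,0,0.6]])

```text
t: 6.15
tcp_pos: [521.4, 99.9, 27.2]
ee_rot: [3.141, 0.0, -0.574]
ft_force: [0.7, 0.4, -0.4]
finger_gap: 0.402
grip_force: 0.0
```

Call:
move_arm(series=[[0,0,0.1,0,0,0,0.6],[0,0,0.05,0,0,0,0.6],[0,0,0,0,0,0,0.6]])

```text
t: 6.4
tcp_pos: [521.5, 99.9, 24.2]
ee_rot: [3.141, 0.0, -0.574]
ft_force: [-0.6, 0.7, 0.3]
finger_gap: 0.401
grip_force: 0.0
```

```bash
python3 - <<'E'
from h import *
plan()
i=np.ascontiguousarray(bot.grab_frame("scene")[:,:,::-1]);cv2.imwrite(f"pics/scene6.png",i)
z=cv2.resize(i[185:250,265:335],(700,600),interpolation=3)
cv2.imwrite("pics/n6.png",z)
E
```

```text
t 6.4 tcp [521.5  99.9  24.2] cradle [-76.1  57.1] rpy [ 3.141  0.    -0.574] goal [521.   99.7] -0.574
shift units [-0.01  0.02  0.  ] turn units [0.     0.0001 0.    ] F [-0.6  0.7  0.3] gap 0.401 grip 0.0 q [-0.02  0.25  1.96  0.    0.93  2.12]
```

View pics/n6.png

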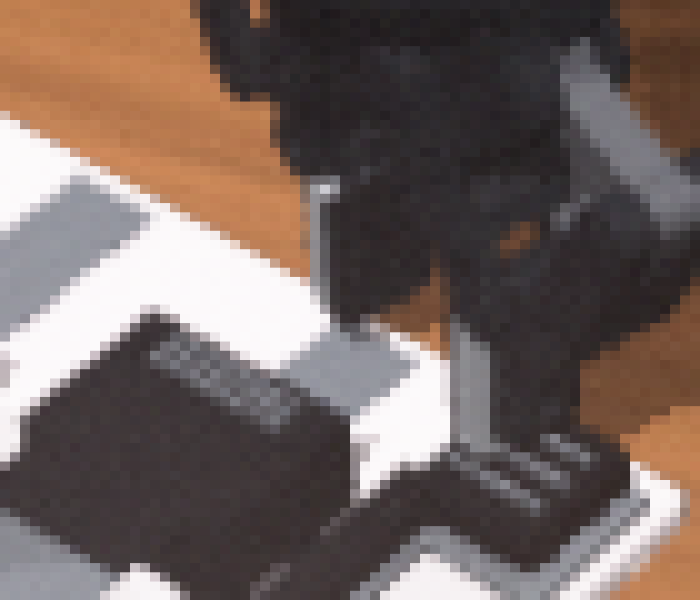

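The key finger is over the left pad (crop (480,445)) and the stop finger is ahead of the pack at (380,320). Pressing now.

Call:
move_arm(series=[[0,0,0.1,0,0,0,0.6],[0,0,0.1,0,0,0,0.6],[0,0,0.05,0,0,0,0.6],[0,0,0,0,0,0,0.6]])

```text
t: 6.78
tcp_pos: [522.0, 99.9, 19.6]
ee_rot: [-3.141, -0.001, -0.574]
ft_force: [-0.4, 0.4, 1.8]
finger_gap: 0.399
grip_force: 0.9
```

Call:
move_arm(series=[[0,0,0.1,0,0,0,0.6],[0,0,0,0,0,0,0.6]])

```text
t: 6.95
tcp_pos: [521.1, 100.1, 17.2]
ee_rot: [3.141, 0.002, -0.574]
ft_force: [-1.3, 0.1, 4.2]
finger_gap: 0.397
grip_force: 2.8
```

Call:
move_arm(series=[[0,0,0.1,0,0,0,0.6],[0,0,0.1,0,0,0,0.6],[0,0,0.08,0,0,0,0.6],[0,0,0,0,0,0,0.6]])

```text
t: 7.28
tcp_pos: [521.4, 100.4, 13.6]
ee_rot: [3.141, 0.003, -0.574]
ft_force: [-10.0, -0.0, 19.2]
finger_gap: 0.399
grip_force: 12.5
```

```bash
python3 - <<'E'
from h import *
i=np.ascontiguousarray(bot.grab_frame("scene")[:,:,::-1]);plan()
i=np.ascontiguousarray(bot.grab_frame("scene")[:,:,::-1]);plan()
z=cv2.resize(i[185:275,250:340],(590,590),interpolation=3)
cv2.imwrite("pics/n7.png",z)
E
```

```text
t 7.33 tcp [521.4 100.3  13.5] cradle [-76.4  57.5] rpy [ 3.141e+00  2.000e-03 -5.740e-01] goal [521.   99.7] -0.574
shift units [0.   0.03 0.  ] turn units [0.0001 0.0004 0.    ] F [-9.6  1.5 19.7] gap 0.398 grip 12.6 q [-0.02  0.27  1.96  0.    0.91  2.12]
t 7.38 tcp [521.4 100.3  13.6] cradle [-76.4  57.5] rpy [ 3.141e+00  2.000e-03 -5.740e-01] goal [521.   99.7] -0.574
shift units [0.   0.03 0.  ] turn units [ 0.0001  0.0004 -0.    ] F [-11.4   0.5  19.3] gap 0.403 grip 12.5 q [-0.02  0.27  1.96  0.    0.91  2.12]
```

View pics/n7.png

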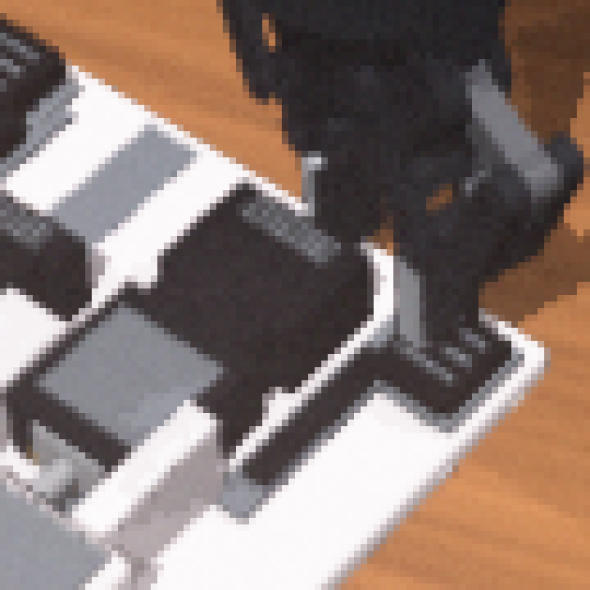

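```bash
python3 - <<'E'
from h import *
for p in((286.6,213.5),(305.7,225)): print(((ray("scene",[p],38)[0]-TC)@RC).round(1))
E
```

```text
[-67.3  11.7]
[-66.9  55.6]
```

Call:
move_arm(series=[[0,0,0.05,0,0,0,0.6],[0,0,0,0,0,0,0.6],[0,0,0,0,0,0,0.6]])

```text
t: 7.63
tcp_pos: [521.5, 100.4, 13.3]
ee_rot: [3.141, 0.003, -0.574]
ft_force: [-13.1, 0.9, 26.8]
finger_gap: 0.399
grip_force: 15.4
```

Call:
move_arm(series=[[0,0,0,0,0,0,0.6],[0,0,0,0,0,0,0.6],[0,0,0,0,0,0,0.6],[0,0,0,0,0,0,0.6],[0,0,0,0,0,0,0.6]])

```text
t: 8.05
tcp_pos: [521.5, 100.4, 13.3]
ee_rot: [3.141, 0.002, -0.574]
ft_force: [-13.4, 1.9, 26.3]
finger_gap: 0.399
grip_force: 15.4
```

```bash
python3 -c "
from h import *
plan()
print(bot.job_done())"
```

```text
t 8.05 tcp [521.5 100.4  13.3] cradle [-76.3  57.6] rpy [ 3.141e+00  2.000e-03 -5.740e-01] goal [521.   99.7] -0.574
shift units [-0.    0.04  0.  ] turn units [0.0001 0.0004 0.    ] F [-13.4   1.9  26.3] gap 0.399 grip 15.4 q [-0.02  0.27  1.96  0.    0.91  2.12]
the job is handed in; nothing more can be done
None
```

The long pack (left bay) is ejected and held about 15 mm out, flat against one finger, while the other keeps the left key down on its stop; I handed the job in at 8 s, with no verdict shown.

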